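Feel for the hidden hole and lock the jig

TASK

Lock the sliding bar inside the grey jig housing: take the locking pin out of its wooden stand, put it upright through the long slot in the housing's cover, slide its tip gently along the hidden bar until you feel the hole, then push the pin fully home so that its collar sits on the cover, and let go. Do not press or pull hard on the jig with the pin (keep below 50 N), and leave the tape measure, sanding block and walnut block where they are.

Things in the scene. Friction and masses are not known exactly. Their poses are not given: they have to be found in the camera images.
- pin_head (a point): Centre of the locking pin's black round head (22 mm diameter, 55 mm tall: the part to grip). Below the head: steel collar 26 mm diameter, 6 mm thick, then steel shank 10 mm diameter, 53 mm long, its last 4 mm tapering to 5 mm at the tip. Collar underside 33.5 mm and tip 86.5 mm below this point. z: the pin's axis, up. About 0.12 kg. Hangs upright by its collar in the stand at the start.
- pin_collar (a point): Centre of the underside of the pin's collar; z is the pin's axis, up.
- stand: Fixed wooden block 70 x 70 x 60 mm with one upright 13 mm hole through its middle, in which the pin stands at the start; origin at the centre of its underside.
- jig: Fixed grey housing 84 x 220 x 75 mm (x, y, z), bolted to the bench by four small lugs, with a bare metal cover 8 mm thick on top. Origin: centre of its underside. x across the slot, y along it, z up.
- slot (a point): Centre of the long slot, at the top face of the jig's cover, 75 mm above the bench. The slot is 14 mm wide (x) and 88 mm long (y, from -44 to +44 mm). Axes as the jig. Just below it two light black sprung dust flaps hide the inside; the pin swings them down and aside with less than 3 N, and they close again.
- bar_level (a point): Point inside the jig, 41 mm below slot, at the height of the hidden flat steel bar's top. The bar gives way downward on springs: from about 3 N, 1 N per mm, 6 mm at most. It is held fast along y. Its one hole (12.5 mm, chamfered, through 16 mm) is on x = 0 at an unknown y from -30 to +30 mm. With the tip over the hole the bar springs up round it and blocks it sideways.
- tape_measure: Tape measure 38 x 85 x 66 mm on the bench, a bystander; origin at its underside.
- sanding_block: Brown sanding block 67 x 112 x 36 mm, a bystander; origin at its underside.
- block_walnut: Dark wood block 50 x 100 x 22 mm, a bystander; origin at its underside.
Mind the look-alikes: they are no part of the job. Of the things that look like the part that bears pin_head, the middle-sized one is meant.

How it is judged (in metres and radians):
On the way, in this order (a step that is already met when the one before it is completed fails the run):
1. the pin has been drawn up out of its stand (height (world z) of pin_collar above 0.118 m), for 0.05 s.
2. the pin's shank is in the slot, with the collar still 6 to 35 mm above the cover (x of pin_collar in the frame of slot between -0.006 and 0.006 m and y of pin_collar in the frame of slot between -0.045 and 0.045 m and z of pin_collar in the frame of slot between 0.006 and 0.035 m), for 0.05 s.
At the end, for the whole second after the job is handed in: The pin stands at rest and released in the hidden hole: its collar's underside within 3 mm of the cover's top, within 6 mm of the slot's middle line and 45 mm of its centre along it, upright within 7 degrees (x of pin_collar in the frame of slot between -0.006 and 0.006 m and y of pin_collar in the frame of slot between -0.045 and 0.045 m and z of pin_collar in the frame of slot between -0.004 and 0.003 m and angle between pin_collar's own z axis and vertical below 0.12 rad and linear speed of pin below 0.02 m/s and contact force between the fingers and pin below 0.1 N); the robot touches nothing.
It fails at once if the pin presses or pulls on the jig or its bar with more than 50 N (contact force between pin and jig above 50 N).
It fails at once if the tape measure is moved more than 30 mm (distance of tape_measure from where it was at the start of the episode above 0.03 m).
It fails at once if the sanding block is moved more than 30 mm (distance of sanding_block from where it was at the start of the episode above 0.03 m).
It fails at once if the walnut block is moved more than 30 mm (distance of block_walnut from where it was at the start of the episode above 0.03 m).
It also fails if it takes over 51 s, if anything falls off the work surface, if the arm or the gripper's body presses on something with over 40 N, if the wrist force passes 120 N, or if a joint passes its speed limit or range.

ROBOT

A 6-joint arm with a two-finger parallel gripper is mounted at the origin on a cart in front of the work surface, level with it; the furniture and walls round the work are solid. World frame = base frame: x ahead of the robot, y to its left, z up, the work surface at z = 0. Lengths are in m, angles in degrees, forces in N, time in s.
With the tool pointing down it reaches from about 0.2 to 0.875 m from the base axis. Payload 3.4 kg.
Tool frame: the origin (TCP) lies at the very end of the fingers, on their centre line; the grasp point (between the pads) lies 19 mm behind it; z points along the fingers, y is the line along which they close (so a half turn about z gives the same grasp; the last joint's range is limited). The gripper opens to 94 mm and grips with 3 to 60 N. Pads are 16 mm wide; open, the fingers measure 119 mm over their backs; the gripper's body (75 mm by 177 mm) begins 78 mm behind the grasp point.
Start: joints at [-76.834, 15.808, 86.224, -0, 77.962, -6.933], TCP at [0.198, -0.54, 0.205] pointing down, gripper open.
Joint ranges: [-165.64, 165.64], [-43.16, 119.46], [12.63, 154.43], [-67.54, 247.53], [6.08, 155.33], [-154.97, 154.97]. Speed limits (degrees/s): [147.25, 147.25, 180, 180, 180, 180].

INTERFACE

Orientations are given as [roll, pitch, yaw] about the fixed x, y, z axes, in that order (R = Rz(yaw) Ry(pitch) Rx(roll)).
In Python, from station import observe, grab_frame, job_done gives the robot as it stands.
- The arm moves only by the tool apply_moves, never from a script. Its argument "increments" is a list of rows, each an object of numbers: "x", "y", "z": the shift along the tool's x, y, z in mm; "rx", "ry", "rz": the turn, a rotation vector about the tool's x, y, z in rad; "fingers": the closure in counts, from 0 (fully open) to 255 (shut). A call has 1 to 12 rows; each row shifts and turns the commanded pose from where the row before left it, along the tool's axes as they then stand; what a row does not reach is not made up. A row lasts 1/12 s, in which the tool goes at most 41.7 mm and 7.16 degrees, less where a joint would pass 70% of its speed; a pose out of reach is approached as far as the arm can. A call is refused whole if a number of a shift passes 41.7 or a number of a turn 0.125, either way. A call with a gripper value outside its range is refused whole. The fingers move at their own pace and stop on an object; "grip_force" is the grip in N (left out, the last holds). Time passes only in rows, so rows that do not move let the fingers close. It gives the time, the measured TCP pose, the force, the opening and the grip force at its end, in the units of the state.
- observe(): the state, without advancing time (a new reading comes with each control period).
- grab_frame(name): name is "side" or "top"; returns a dict with "color" (420x560x3 uint8, red, green, blue), "camera_matrix" (3x3 intrinsics, pixels), "rvec" (rotation vector, rad) and "tvec" (3), from world to camera coordinates, as OpenCV has them. Camera axes: x right, y down, z forward; pixel columns grow to the right and rows downward; lengths in m; the calibration is good to about 2 mm. A picture is of the moment at which its call begins. There is no depth.
- job_done(): hands the job in; it is judged then, once.
The state is a dict: "time_s": time; "joint_pos": joint angles; "dq": joint speeds; "joint_torque": joint torques, N m; "tcp_pos": TCP position; "orientation": TCP orientation; "contact_force": force on the tool from outside, world axes, zero at the start; "wrist_torque": the same for the moment, N m; "width": finger opening in m; "grip_force": force on a finger pad.
Only numpy, scipy, OpenCV 4.12 (cv2) and the standard library are available. Lean on these libraries where they do the work, as an engineer would, in place of code of your own. Each camera call takes 0.05 s, during which the arm holds its last target. There are 200 camera calls.

## Working session

There is one attempt and no reset: what is moved stays moved. The work goes in short steps, Python scripts to look and compute and a tool call to move; the robot and the scene stay as the last step left them, time stands still between calls to the robot, and variables do not carry over. Pictures are saved under pics/ and viewed, at most 10 in all, crops included, and the job is handed in when it is done.

Besides the shell and the picture viewer there is one more tool, called after "Request:" as a command line: name --argument value ..., lists and objects as JSON in quotes. apply_moves: Moves the arm, as the interface text tells. Its arguments: {"type":"object","properties":{"increments":{"type":"array","items":{"type":"object","properties":{"x":{"type":"number"},"y":{"type":"number"},"z":{"type":"number"},"rx":{"type":"number"},"ry":{"type":"number"},"rz":{"type":"number"},"fingers":{"type":"number"}}}},"grip_force":{"type":"number"}},"required":["increments"]}

```bash
mkdir -p pics; ls
python3 - <<'E'
from station import *
import cv2,numpy as np
print(observe())
for n in("side","top"):
    f=grab_frame(n); cv2.imwrite(f"pics/{n}0.png",f["color"][:,:,::-1]); print(n,f["camera_matrix"],f["rvec"],f["tvec"])
    R=cv2.Rodrigues(np.array(f["rvec"]))[0]; print(-R.T@np.array(f["tvec"]).ravel())
E
```

```text
pics
{'time_s': 0.0, 'joint_pos': array([-7.68339497e+01,  1.58477345e+01,  8.62942603e+01,  4.70080760e-05,
        7.79620752e+01, -6.93246914e+00]), 'dq': array([-0.1374646 , -0.00352311, -0.00742632, -0.0981163 , -0.00623988,
       -0.10934099]), 'joint_torque': array([-4.47888115e-04, -4.04591238e+01, -2.37234181e+01,  7.00863032e-02,
        3.43234709e-02, -1.35190467e-04]), 'tcp_pos': array([ 0.19745871, -0.53942956,  0.20461031]), 'orientation': array([-1.79896696e+02, -1.26067935e-02,  2.00984982e+01]), 'contact_force': array([-0.41545531,  0.18195109,  0.59402484]), 'wrist_torque': array([0.03692263, 0.04819187, 0.03612974]), 'grip_force': 0.0, 'width': 0.09410544829373152}
side [[435.14111136   0.         279.98957794]
 [  0.         435.14111136 206.34937192]
 [  0.           0.           1.        ]] [ 2.02552032 -0.26406344  0.17186485] [-0.51822     0.01914067  1.07922165]
[ 0.24847449 -1.05588021  0.50696658]
top [[456.693571     0.         269.43190171]
 [  0.         456.693571   205.10625875]
 [  0.           0.           1.        ]] [ 2.15289931 -2.15074229  0.13583357] [-0.2636542   0.48734645  1.30609355]
[ 0.31353577 -0.26920722  1.35724841]
```

View pics/side0.png

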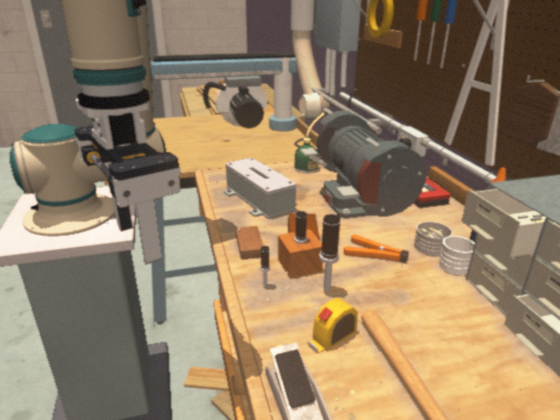

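View pics/top0.png

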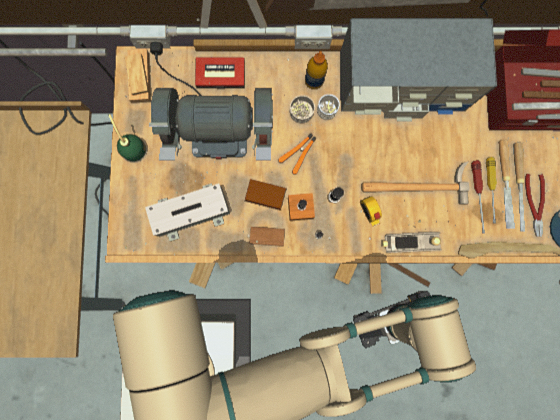

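Side view: pin in the stand at about (301,225), jig at (260,185). Look-alike pins are at (265,260) and (330,240). Top view: stand at (301,206), jig cover at (188,210), slot at (186,210).

Run:
```python
import cv2,numpy as np
t=cv2.imread("pics/top0.png")[165:255,135:335]; s=cv2.imread("pics/side0.png")[150:290,215:345]
t=cv2.resize(t,None,fx=4,fy=4,interpolation=cv2.INTER_CUBIC) #800x360
cv2.imwrite("pics/topc.png",t)
s=cv2.resize(s,None,fx=4,fy=4,interpolation=cv2.INTER_CUBIC) #520x560
cv2.imwrite("pics/sidec.png",s)
```

```text
(no output)
```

View pics/topc.png

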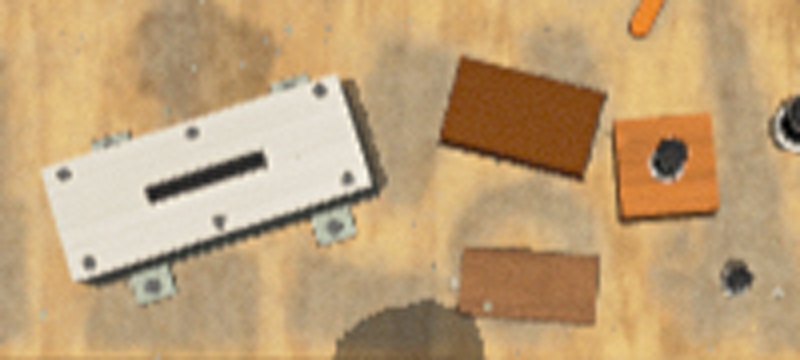

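View pics/sidec.png

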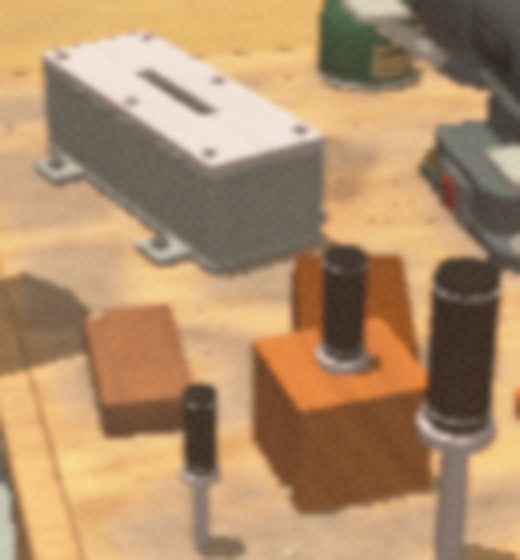

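The top crop shows the slot, cover and pin head cleanly. The side crop shows the head spanning crop rows 250-345, with the collar at about (343,355).

```bash
cat > h.py <<'E'
import cv2,numpy as np
def cam(f):
    R=cv2.Rodrigues(np.array(f["rvec"],float))[0]; t=np.array(f["tvec"],float).ravel(); return np.array(f["camera_matrix"]),R,t
def ray(c,p):
    K,R,t=c; d=R.T@np.linalg.inv(K)@[p[0],p[1],1]; return -R.T@t,d/np.linalg.norm(d)
def plane(c,p,z):
    o,d=ray(c,p); return o+d*(z-o[2])/d[2]
def tri(c1,p1,c2,p2):
    o1,d1=ray(c1,p1);o2,d2=ray(c2,p2)
    s=np.linalg.lstsq(np.c_[d1,-d2],o2-o1,rcond=None)[0]; a=o1+s[0]*d1;b=o2+s[1]*d2
    return (a+b)/2,np.linalg.norm(a-b)
def blob(mask,box,near=None):
    m=np.zeros_like(mask);x0,y0,x1,y1=box;m[y0:y1,x0:x1]=mask[y0:y1,x0:x1]
    n,l,s,c=cv2.connectedComponentsWithStats(m)
    k=1+np.argmax(s[1:,4]); return (l==k).astype(np.uint8),c[k],s[k]
E
python3 - <<'E'
from station import *
from h import *
F={n:grab_frame(n) for n in("side","top")}; C={n:cam(F[n]) for n in F}
g={n:F[n]["color"].astype(int) for n in F}
dark={n:(g[n].max(2)<95).astype(np.uint8) for n in F}
lo={n:g[n].min(2) for n in F}
wh={n:((lo[n]>165)).astype(np.uint8) for n in F}
hb={"side":(290,205,312,240),"top":(292,196,312,214)}
sb={"side":(246,164,272,181),"top":(168,200,206,218)}
cb={"side":(222,154,300,196),"top":(140,180,235,240)}
H={};S={};Q={}
for n in F:
    _,H[n],st=blob(dark[n],hb[n]); print(n,"head",H[n],st)
    m,S[n],st=blob((g[n].max(2)<(110)).astype(np.uint8),sb[n]); r=cv2.minAreaRect(cv2.findNonZero(m)); print("slot",S[n],st,r)
    m,c,st=blob(wh[n],cb[n]); hull=cv2.convexHull(cv2.findNonZero(m)); q=cv2.approxPolyN(hull,4)[0] if hasattr(cv2,'approxPolyN') else None
    q=q.reshape(-1,2).astype(float); print("cover",st,q.tolist()); 
    a,b,c_,d=q; L=np.cross(np.cross([*a,1],[*c_,1]),np.cross([*b,1],[*d,1])); Q[n]=L[:2]/L[2]
    P=np.array([plane(C[n],p,.075) for p in q]); e=P[1]-P[0],P[2]-P[1]
    print(" P",P[:,:2].round(4).tolist(),[(round(np.linalg.norm(v),4),round(np.degrees(np.arctan2(v[1],v[0])),1)) for v in (P[1]-P[0],P[2]-P[1],P[3]-P[2],P[0]-P[3])])
print("head",tri(C["side"],H["side"],C["top"],H["top"]))
print("slot",tri(C["side"],S["side"],C["top"],S["top"]),plane(C["top"],S["top"],.075),plane(C["side"],S["side"],.075))
print("cover",tri(C["side"],Q["side"],C["top"],Q["top"]),plane(C["top"],Q["top"],.075))
# crop picks (x4): slot ends top, collar side, others
T=lambda u,v,o:((u+.5)/4-.5+o[0],(v+.5)/4-.5+o[1])
for nm,pts,z in(("slotends",[(147,195),(266,159)],.075),("sand",[(461,56),(606,94),(583,180),(440,143)],.036),("wal",[(459,247),(599,256),(594,324),(458,314)],.022),("stand",[(614,119),(711,113),(718,211),(621,218)],.06)):
    print(nm,[plane(C["top"],T(*p,(135,165)),z)[:2].round(4).tolist() for p in pts])
E
```

```text
side head [300.55284553 224.87398374] [296 212  10  28 246]Traceback (most recent call last):
  File "<stdin>", line 14, in <module>
  File "h.py", line 15, in blob
    k=1+np.argmax(s[1:,4]); return (l==k).astype(np.uint8),c[k],s[k]
        ~~~~~~~~~^^^^^^^^^
    return _wrapfunc(a, 'argmax', axis=axis, out=out, **kwds)
    return bound(*args, **kwds)
ValueError: attempt to get argmax of an empty sequence
```

Run:
```python
from station import *
from h import *
F={n:grab_frame(n) for n in("side","top")}; C={n:cam(F[n]) for n in F}
g={n:F[n]["color"].astype(int) for n in F}
print(g["side"][173,255:262].tolist())
hb={"side":(290,205,312,240),"top":(292,196,312,214)}
sb={"side":(246,164,272,181),"top":(168,200,206,218)}
cb={"side":(222,154,300,196),"top":(140,180,235,240)}
th={"side":155,"top":120}
H={};S={};Q={}
for n in F:
    _,H[n],st=blob((g[n].max(2)<95).astype(np.uint8),hb[n]); print(n,"head",H[n],st)
    m,S[n],st=blob((g[n].max(2)<th[n]).astype(np.uint8),sb[n]); r=cv2.minAreaRect(cv2.findNonZero(m)); print("slot",S[n],st,r)
    m,c,st=blob((g[n].min(2)>165).astype(np.uint8),cb[n]); hull=cv2.convexHull(cv2.findNonZero(m)); q=cv2.approxPolyN(hull,4)[0]
    q=q.reshape(-1,2).astype(float); print("cover",st) 
    a,b,c_,d=q; L=np.cross(np.cross([*a,1],[*c_,1]),np.cross([*b,1],[*d,1])); Q[n]=L[:2]/L[2]
    P=np.array([plane(C[n],p,.075) for p in q])
    print(" P",P[:,:2].round(4).tolist(),[(round(float(np.linalg.norm(v)),4),round(float(np.degrees(np.arctan2(v[1],v[0]))),1)) for v in (P[1]-P[0],P[2]-P[1],P[3]-P[2],P[0]-P[3])])
print("head",tri(C["side"],H["side"],C["top"],H["top"]))
print("slot",tri(C["side"],S["side"],C["top"],S["top"]),plane(C["top"],S["top"],.075),plane(C["side"],S["side"],.075))
print("cover",tri(C["side"],Q["side"],C["top"],Q["top"]),plane(C["top"],Q["top"],.075))
T=lambda u,v,o:((u+.5)/4-.5+o[0],(v+.5)/4-.5+o[1])
for nm,pts,z in(("slotends",[(147,195),(266,159)],.075),("sand",[(461,56),(606,94),(583,180),(440,143)],.036),("wal",[(459,247),(599,256),(594,324),(458,314)],.022),("stand",[(614,119),(711,113),(718,211),(621,218)],.06)):
    print(nm,[plane(C["top"],T(*p,(135,165)),z)[:2].round(4).tolist() for p in pts])
```

```text
[[222, 203, 192], [193, 175, 162], [158, 141, 130], [129, 113, 104], [121, 107, 99], [135, 119, 112], [154, 137, 127]]
side head [300.52822581 224.89516129] [296 212  10  28 248]
slot [258.61111111 172.63888889] [251 168  16  10  36] ((258.4999694824219, 172.5), (17.47305679321289, 1.941450834274292), 33.690067291259766)
cover [226 158  69  33 967]
 P [[0.4652, -0.1451], [0.3967, 0.0609], [0.478, 0.089], [0.548, -0.1176]] [(0.2171, 108.4), (0.086, 19.1), (0.2182, -71.3), (0.0872, -161.6)]
top head [301.8        203.85454545] [298 200   8   9  55]
slot [186.36206897 208.73275862] [172 203  29  13 116] ((186.1500244140625, 208.9500274658203), (3.7947328090667725, 30.041635513305664), 71.56504821777344)
cover [ 145  184   82   51 2092]
 P [[0.3969, 0.0638], [0.4819, 0.0923], [0.5511, -0.1165], [0.465, -0.1434]] [(0.0897, 18.5), (0.22, -71.7), (0.0902, -162.7), (0.2181, 108.2)]
head (array([ 0.48254184, -0.35365441,  0.09383288]), np.float64(0.0009031641277386897))
slot (array([ 0.47121856, -0.02808795,  0.07458475]), np.float64(0.0003623925348704738)) [ 0.47134709 -0.02819481  0.075     ] [ 0.47081896 -0.02908101  0.075     ]
cover (array([ 0.4728283 , -0.02542087,  0.07413536]), np.float64(0.0014428859847000967)) [ 0.47343583 -0.02569943  0.075     ]
slotends [[0.4581, 0.0139], [0.4838, -0.0698]]
sand [[0.5655, -0.2056], [0.5372, -0.3121], [0.4737, -0.2951], [0.5009, -0.1907]]
wal [[0.4259, -0.2044], [0.4194, -0.307], [0.3698, -0.3032], [0.3769, -0.204]]
stand [[0.515, -0.317], [0.5194, -0.3867], [0.4486, -0.3909], [0.4435, -0.3217]]
```

```bash
cat >> h.py <<'E'
def rel(dst,st):
    from scipy.spatial.transform import Rotation as Ro
    R=Ro.from_euler('xyz',st["orientation"],degrees=True)
    return (R.inv().apply(np.array(dst)-st["tcp_pos"])*1000).round(1), (R.inv()*Ro.from_euler('xyz',[180,0,18],degrees=True)).as_rotvec().round(4)
E
python3 - <<'E'
from station import *
from h import *
F={n:grab_frame(n) for n in("side","top")}; C={n:cam(F[n]) for n in F}
g={n:F[n]["color"].astype(int) for n in F}
c={}
for n,b in(("side",(318,210,345,262)),("top",(325,180,350,206))):
    _,c[n],st=blob((g[n].max(2)<95).astype(np.uint8),b);print(n,c[n],st)
print("big",tri(C["side"],c["side"],C["top"],c["top"]))
print("bigtop",tri(C["side"],(331.5,216),C["top"],(337,190)))
print(rel([.4825,-.3537,.205],observe()))
E
```

```text
side [330.66502463 234.8998358 ] [321 210  24  48 609]
top [336.46031746 193.53968254] [330 187  14  14 126]
big (array([ 0.50745813, -0.44689568,  0.1209228 ]), np.float64(0.000930122966097528))
bigtop (array([ 0.50993654, -0.44293727,  0.15619138]), np.float64(0.004049448735149321))
(array([331.6, -76.9,   0.4]), array([-0.0002, -0.    ,  0.0367]))
```

Request:
apply_moves --increments '[{"x": 33,"y": -7.7,"rz": 0.0367,"fingers": 115},{"x": 33,"y": -7.7,"fingers": 115},{"x": 33,"y": -7.7,"fingers": 115},{"x": 33,"y": -7.7,"fingers": 115},{"x": 33,"y": -7.7,"fingers": 115},{"x": 33,"y": -7.7,"fingers": 115},{"x": 33,"y": -7.7,"fingers": 115},{"x": 33,"y": -7.7,"fingers": 115},{"x": 33,"y": -7.7,"fingers": 115},{"x": 33,"y": -7.7,"fingers": 115},{"fingers": 115},{"fingers": 115}]'

```text
schema error: expected keys x, y, z, rx, ry, rz, fingers
```

Run:
```python
from station import *
from h import *
s=observe();print(s);print(rel([.4825,-.3537,.085],s))
```

```text
{'time_s': 0.4, 'joint_pos': array([-7.68328291e+01,  1.58137932e+01,  8.62369044e+01, -5.89719638e-04,
        7.79631130e+01, -6.93285261e+00]), 'dq': array([-0.05785837, -0.03951367, -0.0396907 ,  0.03860297, -0.1080458 ,
        0.10248269]), 'joint_torque': array([-5.05564694e-04, -4.04004550e+01, -2.37167394e+01,  7.02156080e-02,
        2.76283838e-02, -4.53650455e-05]), 'tcp_pos': array([ 0.19757692, -0.53990451,  0.20534737]), 'orientation': array([-1.79986221e+02, -1.09451998e-03,  2.01001464e+01]), 'contact_force': array([-0.60449182,  0.65956845,  0.46908522]), 'wrist_torque': array([0.00683032, 0.03679075, 0.01076505]), 'grip_force': 0.0, 'width': 0.09399839599570488}
(array([331.6, -76.9, 120.4]), array([-0.0002, -0.    ,  0.0367]))
```

Request:
apply_moves --increments '[{"x": 33.1,"y": -7.7,"z": 0,"rx": 0,"ry": 0,"rz": 0,"fingers": 115},{"x": 33.1,"y": -7.7,"z": 0,"rx": 0,"ry": 0,"rz": 0,"fingers": 115},{"x": 33.1,"y": -7.7,"z": 0,"rx": 0,"ry": 0,"rz": 0,"fingers": 115},{"x": 33.1,"y": -7.7,"z": 0,"rx": 0,"ry": 0,"rz": 0,"fingers": 115},{"x": 33.1,"y": -7.7,"z": 0,"rx": 0,"ry": 0,"rz": 0,"fingers": 115},{"x": 33.1,"y": -7.7,"z": 0,"rx": 0,"ry": 0,"rz": 0,"fingers": 115},{"x": 33.1,"y": -7.7,"z": 0,"rx": 0,"ry": 0,"rz": 0,"fingers": 115},{"x": 33.1,"y": -7.7,"z": 0,"rx": 0,"ry": 0,"rz": 0,"fingers": 115},{"x": 33.1,"y": -7.7,"z": 0,"rx": 0,"ry": 0,"rz": 0,"fingers": 115},{"x": 33.1,"y": -7.7,"z": 0,"rx": 0,"ry": 0,"rz": 0,"fingers": 115},{"x": 0,"y": 0,"z": 0,"rx": 0,"ry": 0,"rz": 0.0367,"fingers": 115},{"x": 0,"y": 0,"z": 0,"rx": 0,"ry": 0,"rz": 0,"fingers": 115}]'

```text
time_s: 1.4
tcp_pos: [0.4834, -0.3527, 0.2052]
orientation: [-180.0, 0.0, 18.2]
contact_force: [-0.7, 0.6, 0.1]
width: 0.0515
grip_force: 0.0
```

Run:
```python
from station import *
from h import *
s=observe();print(s);print(rel([.4825,-.3537,.085],s))
```

```text
{'time_s': 1.4, 'joint_pos': array([-4.27683333e+01,  1.78397989e+01,  8.33034403e+01, -4.88740382e-03,
        7.88626716e+01,  2.90818742e+01]), 'dq': array([-2.27212136, -0.49705396,  0.78884359, -1.10742407,  0.16355182,
       -2.9009498 ]), 'joint_torque': array([  1.2184139 , -42.55699039, -24.17091608,   0.28780505,
        -0.07368597,   0.27688547]), 'tcp_pos': array([ 0.48342605, -0.35266904,  0.20524292]), 'orientation': array([-1.79997165e+02,  7.06376837e-03,  1.81507370e+01]), 'contact_force': array([-0.67421652,  0.64333274,  0.07959453]), 'wrist_torque': array([-0.02502212, -0.03213314, -0.00632961]), 'grip_force': 0.0, 'width': 0.05150533958399819}
(array([ -1.2,   0.7, 120.2]), array([-0.    ,  0.0001,  0.0026]))
```

Request:
apply_moves --increments '[{"x": -0.8,"y": 0.4,"z": 24,"rx": 0,"ry": 0,"rz": 0,"fingers": 115},{"x": 0,"y": 0,"z": 24,"rx": 0,"ry": 0,"rz": 0,"fingers": 115},{"x": 0,"y": 0,"z": 24,"rx": 0,"ry": 0,"rz": 0,"fingers": 115},{"x": 0,"y": 0,"z": 24,"rx": 0,"ry": 0,"rz": 0,"fingers": 115},{"x": 0,"y": 0,"z": 24,"rx": 0,"ry": 0,"rz": 0,"fingers": 115},{"x": 0,"y": 0,"z": 0,"rx": 0,"ry": 0,"rz": 0,"fingers": 115},{"x": 0,"y": 0,"z": 0,"rx": 0,"ry": 0,"rz": 0,"fingers": 115}]'

```text
time_s: 1.98
tcp_pos: [0.48, -0.3546, 0.0847]
orientation: [-179.9, 0.1, 18.0]
contact_force: [0.4, 0.2, 0.7]
width: 0.0519
grip_force: 0.0
```

Run:
```python
from station import *
from h import *
s=observe();print(s["tcp_pos"],s["contact_force"]);print(rel([.4825,-.3537,.085],s))
f=grab_frame("side");cv2.imwrite("pics/s1.png",cv2.resize(f["color"][120:300,200:400,::-1],None,fx=3,fy=3,interpolation=cv2.INTER_CUBIC))
```

```text
[ 0.47999311 -0.35462975  0.08470825] [0.40471447 0.23522293 0.68868274]
(array([ 2.7, -0.1, -0.3]), array([-0.0023,  0.0017, -0.0007]))
```

View pics/s1.png

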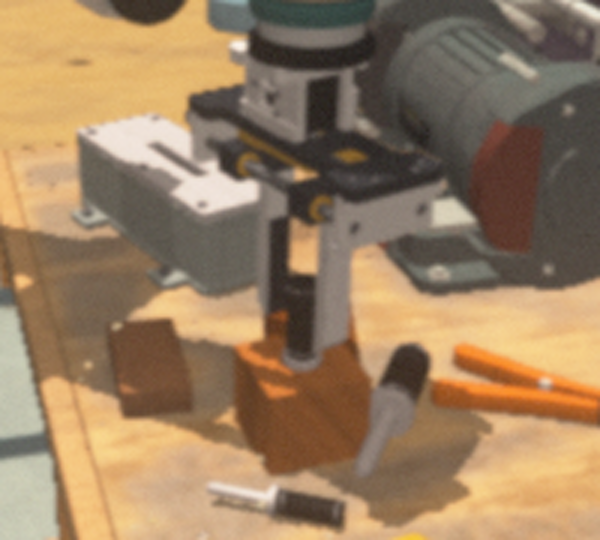

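The picture shows the fingers round the head of the pin in the stand at about (300,310). The two loose look-alike pins have toppled. The gripper sits about 2.7 mm off in tool x, so I'll correct that and grip.

Request:
apply_moves --grip_force 40 --increments '[{"x": 2.5,"y": 0,"z": 0,"rx": 0,"ry": 0,"rz": 0,"fingers": 115},{"x": 0,"y": 0,"z": 0,"rx": 0,"ry": 0,"rz": 0,"fingers": 115},{"x": 0,"y": 0,"z": 0,"rx": 0,"ry": 0,"rz": 0,"fingers": 255},{"x": 0,"y": 0,"z": 0,"rx": 0,"ry": 0,"rz": 0,"fingers": 255},{"x": 0,"y": 0,"z": 0,"rx": 0,"ry": 0,"rz": 0,"fingers": 255},{"x": 0,"y": 0,"z": 0,"rx": 0,"ry": 0,"rz": 0,"fingers": 255},{"x": 0,"y": 0,"z": 0,"rx": 0,"ry": 0,"rz": 0,"fingers": 255},{"x": 0,"y": 0,"z": 0,"rx": 0,"ry": 0,"rz": 0,"fingers": 255}]'

```text
time_s: 2.7
tcp_pos: [0.4837, -0.3538, 0.0856]
orientation: [180.0, -0.0, 18.0]
contact_force: [0.8, -0.2, 1.4]
width: 0.0214
grip_force: 40.0
```

Run:
```python
from station import *
from h import *
s=observe();print(s)
```

```text
{'time_s': 2.7, 'joint_pos': array([-4.28284512e+01,  2.28688073e+01,  9.34861646e+01, -8.88758066e-04,
        6.36391932e+01,  2.91720486e+01]), 'dq': array([-0.12762784, -0.07724444, -0.01658863, -0.09711884,  0.14632222,
       -0.03378583]), 'joint_torque': array([-8.36858153e-02, -4.40683115e+01, -2.06675845e+01,  3.30379454e-02,
       -1.27630122e-01, -8.51729656e-04]), 'tcp_pos': array([ 0.48374356, -0.3537765 ,  0.08560729]), 'orientation': array([ 1.79994517e+02, -2.14877912e-03,  1.79998949e+01]), 'contact_force': array([ 0.79689219, -0.23713767,  1.3551932 ]), 'wrist_torque': array([ 0.05658649, -0.06354617, -0.01103371]), 'grip_force': 39.999112486839294, 'width': 0.02138800016617903}
```

Request:
apply_moves --increments '[{"x": 0,"y": 0,"z": -10,"rx": 0,"ry": 0,"rz": 0,"fingers": 255},{"x": 0,"y": 0,"z": -20,"rx": 0,"ry": 0,"rz": 0,"fingers": 255},{"x": 0,"y": 0,"z": -20,"rx": 0,"ry": 0,"rz": 0,"fingers": 255},{"x": 0,"y": 0,"z": -20,"rx": 0,"ry": 0,"rz": 0,"fingers": 255},{"x": 0,"y": 0,"z": -20,"rx": 0,"ry": 0,"rz": 0,"fingers": 255},{"x": 0,"y": 0,"z": 0,"rx": 0,"ry": 0,"rz": 0,"fingers": 255},{"x": 0,"y": 0,"z": 0,"rx": 0,"ry": 0,"rz": 0,"fingers": 255}]'

```text
time_s: 3.28
tcp_pos: [0.4841, -0.3542, 0.1765]
orientation: [179.9, -0.1, 18.0]
contact_force: [-0.9, -0.3, -1.3]
width: 0.0216
grip_force: 40.0
```

Run:
```python
from station import *
from h import *
s=observe();print(s["tcp_pos"],s["contact_force"],s["wrist_torque"],s["width"])
yv=np.array([-np.sin(np.radians(18)),np.cos(np.radians(18))])
print(rel([*(np.array([.4712,-.0283])-.036*yv),.175],s))
f=grab_frame("side");cv2.imwrite("pics/s2.png",cv2.resize(f["color"][120:300,200:400,::-1],None,fx=3,fy=3,interpolation=cv2.INTER_CUBIC))
```

```text
[ 0.48411811 -0.35420747  0.17649365] [-0.87929962 -0.29241746 -1.30170911] [ 0.0506188   0.00485334 -0.01350162] 0.02157279334715015
(array([  88.4, -278. ,    1. ]), array([ 0.0022, -0.0011, -0.0001]))
```

View pics/s2.png

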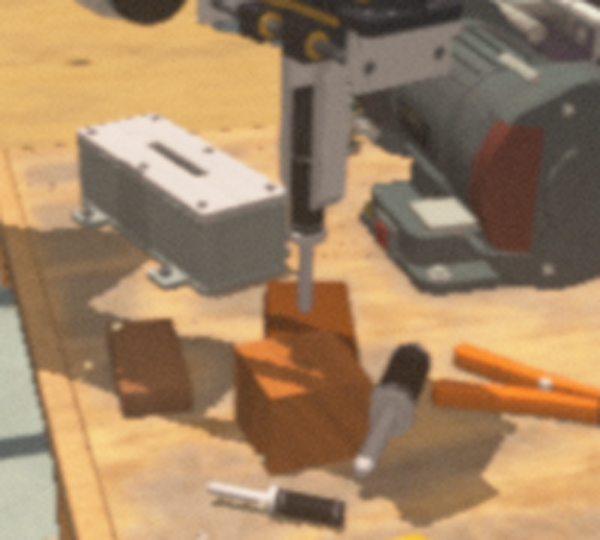

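The pin hangs upright and clear of the stand, with its tip at about (303,305) in the crop. Next I carry it over the -y end of the slot.

Request:
apply_moves --increments '[{"x": 8.9,"y": -27.8,"z": 0,"rx": 0,"ry": 0,"rz": 0,"fingers": 255},{"x": 8.9,"y": -27.8,"z": 0,"rx": 0,"ry": 0,"rz": 0,"fingers": 255},{"x": 8.9,"y": -27.8,"z": 0,"rx": 0,"ry": 0,"rz": 0,"fingers": 255},{"x": 8.9,"y": -27.8,"z": 0,"rx": 0,"ry": 0,"rz": 0,"fingers": 255},{"x": 8.9,"y": -27.8,"z": 0,"rx": 0,"ry": 0,"rz": 0,"fingers": 255},{"x": 8.9,"y": -27.8,"z": 0,"rx": 0,"ry": 0,"rz": 0,"fingers": 255},{"x": 8.9,"y": -27.8,"z": 0,"rx": 0,"ry": 0,"rz": 0,"fingers": 255},{"x": 8.9,"y": -27.8,"z": 0,"rx": 0,"ry": 0,"rz": 0,"fingers": 255},{"x": 8.9,"y": -27.8,"z": 0,"rx": 0,"ry": 0,"rz": 0,"fingers": 255},{"x": 8.9,"y": -27.8,"z": 0,"rx": 0,"ry": 0,"rz": 0,"fingers": 255},{"x": 0,"y": 0,"z": 0,"rx": 0,"ry": 0,"rz": 0,"fingers": 255},{"x": 0,"y": 0,"z": 0,"rx": 0,"ry": 0,"rz": 0,"fingers": 255}]'

```text
time_s: 4.33
tcp_pos: [0.4812, -0.0605, 0.174]
orientation: [-179.9, 0.2, 18.2]
contact_force: [0.3, 0.3, -1.7]
width: 0.0215
grip_force: 40.0
```

Request:
apply_moves --increments '[{"x": 0,"y": 0,"z": 8,"rx": 0,"ry": 0,"rz": 0,"fingers": 255},{"x": 0,"y": 0,"z": 0,"rx": 0,"ry": 0,"rz": 0,"fingers": 255},{"x": 0,"y": 0,"z": 0,"rx": 0,"ry": 0,"rz": 0,"fingers": 255}]'

```text
time_s: 4.58
tcp_pos: [0.4817, -0.0628, 0.1662]
orientation: [-179.9, 0.1, 17.9]
contact_force: [-0.1, -0.2, -1.3]
width: 0.0212
grip_force: 40.0
```

Run:
```python
from station import *
from h import *
import time
s=observe();print(s["tcp_pos"],s["contact_force"],s["orientation"])
f=grab_frame("side");c=cam(f);K,R,t=c
pr=lambda p:(lambda q:(q[:2]/q[2]).round(2))(K@(R@np.array(p)+t))
T=s["tcp_pos"]
print("pin pred: collar",pr(T-[0,0,.0253]),"tip",pr(T-[0,0,.0783]), "+5mm x",pr(T-[-.005,0,.0783]))
yv=np.array([-np.sin(np.radians(18)),np.cos(np.radians(18))])
print("slot proj",[pr([*(np.array([.4712,-.0283])+k*yv),.075]) for k in(-.044,-.036,0,.044)])
print(rel([*(np.array([.4712,-.0283])-.036*yv),.165],s))
im=f["color"][:,:,::-1]
cv2.imwrite("pics/s3.png",cv2.resize(im[130:220,210:310],None,fx=6,fy=6,interpolation=cv2.INTER_CUBIC))
```

```text
[ 0.48174592 -0.0627699   0.16624441] [-0.10081062 -0.2019162  -1.25441214] [-1.79944851e+02  1.29382136e-01  1.79131846e+01]
pin pred: collar [265.49 152.51] tip [265.67 172.42] +5mm x [267.59 172.23]
slot proj [array([267.56, 178.14]), array([265.91, 177.09]), array([258.69, 172.51]), array([250.31, 167.21])]
(array([ 0.6, -0. ,  1.2]), array([-0.001 ,  0.0023, -0.0015]))
```

View pics/s3.png

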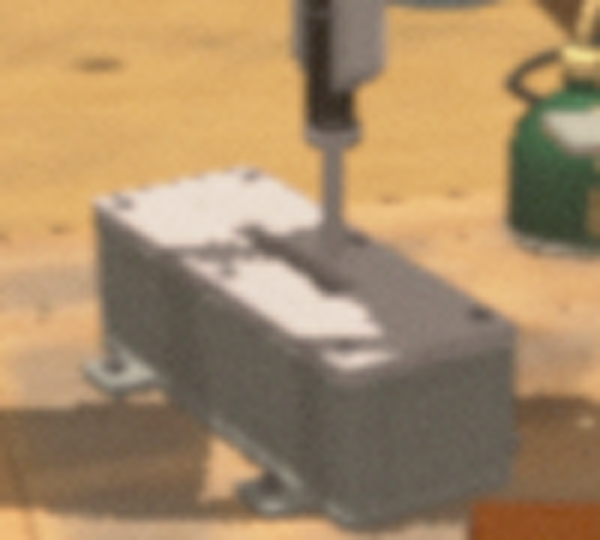

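The pin tip is at crop (335,240), above the near half of the slot, whose end is at (345,292). The tip column is within 1 mm of the prediction. I'll shift x by +1.5 mm and descend gently.

Request:
apply_moves --increments '[{"x": 1.5,"y": 0,"z": 4,"rx": 0,"ry": 0,"rz": 0,"fingers": 255},{"x": 0,"y": 0,"z": 4,"rx": 0,"ry": 0,"rz": 0,"fingers": 255},{"x": 0,"y": 0,"z": 3,"rx": 0,"ry": 0,"rz": 0,"fingers": 255},{"x": 0,"y": 0,"z": 1.5,"rx": 0,"ry": 0,"rz": 0,"fingers": 255},{"x": 0,"y": 0,"z": 1.5,"rx": 0,"ry": 0,"rz": 0,"fingers": 255},{"x": 0,"y": 0,"z": 0,"rx": 0,"ry": 0,"rz": 0,"fingers": 255}]'

```text
time_s: 5.13
tcp_pos: [0.4837, -0.0614, 0.1531]
orientation: [-180.0, 0.0, 18.0]
contact_force: [-0.4, 0.7, -2.3]
width: 0.0213
grip_force: 40.0
```

Request:
apply_moves --increments '[{"x": 0,"y": 0,"z": 1,"rx": 0,"ry": 0,"rz": 0,"fingers": 255},{"x": 0,"y": 0,"z": 1,"rx": 0,"ry": 0,"rz": 0,"fingers": 255},{"x": 0,"y": 0,"z": 0,"rx": 0,"ry": 0,"rz": 0,"fingers": 255}]'

```text
time_s: 5.38
tcp_pos: [0.4838, -0.0614, 0.1514]
orientation: [180.0, 0.0, 18.0]
contact_force: [0.2, 0.4, -0.5]
width: 0.0215
grip_force: 40.0
```

Request:
apply_moves --increments '[{"x": 0,"y": 0,"z": 1,"rx": 0,"ry": 0,"rz": 0,"fingers": 255},{"x": 0,"y": 0,"z": 1,"rx": 0,"ry": 0,"rz": 0,"fingers": 255},{"x": 0,"y": 0,"z": 1,"rx": 0,"ry": 0,"rz": 0,"fingers": 255},{"x": 0,"y": 0,"z": 0,"rx": 0,"ry": 0,"rz": 0,"fingers": 255}]'

```text
time_s: 5.72
tcp_pos: [0.4837, -0.0614, 0.1482]
orientation: [-180.0, 0.0, 18.0]
contact_force: [-0.0, 0.6, -1.9]
width: 0.0216
grip_force: 40.0
```

Request:
apply_moves --increments '[{"x": 0,"y": 0,"z": 1,"rx": 0,"ry": 0,"rz": 0,"fingers": 255},{"x": 0,"y": 0,"z": 1,"rx": 0,"ry": 0,"rz": 0,"fingers": 255},{"x": 0,"y": 0,"z": 1,"rx": 0,"ry": 0,"rz": 0,"fingers": 255},{"x": 0,"y": 0,"z": 0,"rx": 0,"ry": 0,"rz": 0,"fingers": 255}]'

```text
time_s: 6.05
tcp_pos: [0.4839, -0.0615, 0.1453]
orientation: [180.0, 0.0, 18.0]
contact_force: [-0.7, -0.1, 0.4]
width: 0.0214
grip_force: 40.0
```

Request:
apply_moves --increments '[{"x": 0,"y": 0,"z": 3,"rx": 0,"ry": 0,"rz": 0,"fingers": 255},{"x": 0,"y": 0,"z": 3,"rx": 0,"ry": 0,"rz": 0,"fingers": 255},{"x": 0,"y": 0,"z": 3,"rx": 0,"ry": 0,"rz": 0,"fingers": 255},{"x": 0,"y": 0,"z": 3,"rx": 0,"ry": 0,"rz": 0,"fingers": 255},{"x": 0,"y": 0,"z": 0,"rx": 0,"ry": 0,"rz": 0,"fingers": 255}]'

```text
time_s: 6.47
tcp_pos: [0.4835, -0.0614, 0.1326]
orientation: [-180.0, 0.1, 18.0]
contact_force: [0.8, -0.2, -2.1]
width: 0.0211
grip_force: 40.0
```

Request:
apply_moves --increments '[{"x": 0,"y": 0,"z": 3,"rx": 0,"ry": 0,"rz": 0,"fingers": 255},{"x": 0,"y": 0,"z": 3,"rx": 0,"ry": 0,"rz": 0,"fingers": 255},{"x": 0,"y": 0,"z": 3,"rx": 0,"ry": 0,"rz": 0,"fingers": 255},{"x": 0,"y": 0,"z": 3,"rx": 0,"ry": 0,"rz": 0,"fingers": 255},{"x": 0,"y": 0,"z": 3,"rx": 0,"ry": 0,"rz": 0,"fingers": 255},{"x": 0,"y": 0,"z": 0,"rx": 0,"ry": 0,"rz": 0,"fingers": 255}]'

```text
time_s: 6.97
tcp_pos: [0.4835, -0.0614, 0.1177]
orientation: [-180.0, 0.1, 18.0]
contact_force: [-0.1, 0.7, -2.7]
width: 0.0214
grip_force: 40.0
```

Request:
apply_moves --increments '[{"x": 0,"y": 0,"z": 2,"rx": 0,"ry": 0,"rz": 0,"fingers": 255},{"x": 0,"y": 0,"z": 2,"rx": 0,"ry": 0,"rz": 0,"fingers": 255},{"x": 0,"y": 0,"z": 2,"rx": 0,"ry": 0,"rz": 0,"fingers": 255},{"x": 0,"y": 0,"z": 0,"rx": 0,"ry": 0,"rz": 0,"fingers": 255}]'

```text
time_s: 7.3
tcp_pos: [0.484, -0.0616, 0.1123]
orientation: [180.0, -0.0, 18.0]
contact_force: [0.1, 0.2, 0.1]
width: 0.0216
grip_force: 40.0
```

Request:
apply_moves --increments '[{"x": 0,"y": 0,"z": 1,"rx": 0,"ry": 0,"rz": 0,"fingers": 255},{"x": 0,"y": 0,"z": 1,"rx": 0,"ry": 0,"rz": 0,"fingers": 255},{"x": 0,"y": 0,"z": 0,"rx": 0,"ry": 0,"rz": 0,"fingers": 255},{"x": 0,"y": 0,"z": 0,"rx": 0,"ry": 0,"rz": 0,"fingers": 255}]'

```text
time_s: 7.63
tcp_pos: [0.4841, -0.0615, 0.1108]
orientation: [180.0, -0.0, 18.0]
contact_force: [-0.2, -0.4, 2.0]
width: 0.0215
grip_force: 40.0
```

Request:
apply_moves --increments '[{"x": 0,"y": 0,"z": 1,"rx": 0,"ry": 0,"rz": 0,"fingers": 255},{"x": 0,"y": 0,"z": 0,"rx": 0,"ry": 0,"rz": 0,"fingers": 255},{"x": 0,"y": 0,"z": 0,"rx": 0,"ry": 0,"rz": 0,"fingers": 255}]'

```text
time_s: 7.88
tcp_pos: [0.4841, -0.0616, 0.1097]
orientation: [180.0, -0.0, 18.0]
contact_force: [0.9, -0.6, 3.4]
width: 0.0216
grip_force: 40.0
```

Request:
apply_moves --increments '[{"x": 0,"y": -1,"z": 0.5,"rx": 0,"ry": 0,"rz": 0,"fingers": 255},{"x": 0,"y": -1,"z": 0,"rx": 0,"ry": 0,"rz": 0,"fingers": 255},{"x": 0,"y": -1,"z": 0,"rx": 0,"ry": 0,"rz": 0,"fingers": 255},{"x": 0,"y": -1,"z": 0,"rx": 0,"ry": 0,"rz": 0,"fingers": 255},{"x": 0,"y": 0,"z": 0,"rx": 0,"ry": 0,"rz": 0,"fingers": 255}]'

```text
time_s: 8.3
tcp_pos: [0.4834, -0.058, 0.1093]
orientation: [179.9, -0.1, 18.0]
contact_force: [1.0, -3.2, 4.0]
width: 0.0214
grip_force: 40.0
```

Request:
apply_moves --increments '[{"x": 0,"y": -1,"z": 0,"rx": 0,"ry": 0,"rz": 0,"fingers": 255},{"x": 0,"y": -1,"z": 0,"rx": 0,"ry": 0,"rz": 0,"fingers": 255},{"x": 0,"y": -1,"z": 0,"rx": 0,"ry": 0,"rz": 0,"fingers": 255},{"x": 0,"y": -1,"z": 0,"rx": 0,"ry": 0,"rz": 0,"fingers": 255},{"x": 0,"y": 0,"z": 0,"rx": 0,"ry": 0,"rz": 0,"fingers": 255}]'

```text
time_s: 8.72
tcp_pos: [0.4815, -0.0536, 0.109]
orientation: [-180.0, -0.0, 18.0]
contact_force: [0.9, -2.2, 3.6]
width: 0.0216
grip_force: 40.0
```

Request:
apply_moves --increments '[{"x": 0,"y": -1,"z": 0,"rx": 0,"ry": 0,"rz": 0,"fingers": 255},{"x": 0,"y": -1,"z": 0,"rx": 0,"ry": 0,"rz": 0,"fingers": 255},{"x": 0,"y": -1,"z": 0,"rx": 0,"ry": 0,"rz": 0,"fingers": 255},{"x": 0,"y": -1,"z": 0,"rx": 0,"ry": 0,"rz": 0,"fingers": 255},{"x": 0,"y": 0,"z": 0,"rx": 0,"ry": 0,"rz": 0,"fingers": 255}]'

```text
time_s: 9.13
tcp_pos: [0.4801, -0.0498, 0.1089]
orientation: [-180.0, 0.0, 18.0]
contact_force: [1.5, -2.8, 4.1]
width: 0.0215
grip_force: 40.0
```

Request:
apply_moves --increments '[{"x": 0,"y": -1,"z": 0,"rx": 0,"ry": 0,"rz": 0,"fingers": 255},{"x": 0,"y": -1,"z": 0,"rx": 0,"ry": 0,"rz": 0,"fingers": 255},{"x": 0,"y": -1,"z": 0,"rx": 0,"ry": 0,"rz": 0,"fingers": 255},{"x": 0,"y": -1,"z": 0,"rx": 0,"ry": 0,"rz": 0,"fingers": 255},{"x": 0,"y": 0,"z": 0,"rx": 0,"ry": 0,"rz": 0,"fingers": 255}]'

```text
time_s: 9.55
tcp_pos: [0.4787, -0.0459, 0.1089]
orientation: [-180.0, 0.0, 18.0]
contact_force: [1.4, -3.1, 4.0]
width: 0.0215
grip_force: 40.0
```

Request:
apply_moves --increments '[{"x": 0,"y": -1,"z": 0,"rx": 0,"ry": 0,"rz": 0,"fingers": 255},{"x": 0,"y": -1,"z": 0,"rx": 0,"ry": 0,"rz": 0,"fingers": 255},{"x": 0,"y": -1,"z": 0,"rx": 0,"ry": 0,"rz": 0,"fingers": 255},{"x": 0,"y": -1,"z": 0,"rx": 0,"ry": 0,"rz": 0,"fingers": 255},{"x": 0,"y": 0,"z": 0,"rx": 0,"ry": 0,"rz": 0,"fingers": 255}]'

```text
time_s: 9.97
tcp_pos: [0.4776, -0.0421, 0.1089]
orientation: [-180.0, 0.0, 18.0]
contact_force: [0.7, -3.2, 4.1]
width: 0.0212
grip_force: 40.0
```

Request:
apply_moves --increments '[{"x": 0,"y": -1,"z": 0,"rx": 0,"ry": 0,"rz": 0,"fingers": 255},{"x": 0,"y": -1,"z": 0,"rx": 0,"ry": 0,"rz": 0,"fingers": 255},{"x": 0,"y": -1,"z": 0,"rx": 0,"ry": 0,"rz": 0,"fingers": 255},{"x": 0,"y": -1,"z": 0,"rx": 0,"ry": 0,"rz": 0,"fingers": 255},{"x": 0,"y": 0,"z": 0,"rx": 0,"ry": 0,"rz": 0,"fingers": 255}]'

```text
time_s: 10.38
tcp_pos: [0.4764, -0.0383, 0.109]
orientation: [-180.0, -0.0, 18.0]
contact_force: [0.1, -3.0, 4.2]
width: 0.021
grip_force: 40.0
```

Request:
apply_moves --increments '[{"x": 0,"y": -1,"z": 0,"rx": 0,"ry": 0,"rz": 0,"fingers": 255},{"x": 0,"y": -1,"z": 0,"rx": 0,"ry": 0,"rz": 0,"fingers": 255},{"x": 0,"y": -1,"z": 0,"rx": 0,"ry": 0,"rz": 0,"fingers": 255},{"x": 0,"y": -1,"z": 0,"rx": 0,"ry": 0,"rz": 0,"fingers": 255},{"x": 0,"y": 0,"z": 0,"rx": 0,"ry": 0,"rz": 0,"fingers": 255}]'

```text
time_s: 10.8
tcp_pos: [0.4751, -0.0345, 0.1089]
orientation: [-180.0, 0.0, 18.0]
contact_force: [1.1, -3.3, 5.1]
width: 0.0216
grip_force: 40.0
```

Request:
apply_moves --increments '[{"x": 0,"y": -1,"z": 0,"rx": 0,"ry": 0,"rz": 0,"fingers": 255},{"x": 0,"y": -1,"z": 0,"rx": 0,"ry": 0,"rz": 0,"fingers": 255},{"x": 0,"y": -1,"z": 0,"rx": 0,"ry": 0,"rz": 0,"fingers": 255},{"x": 0,"y": -1,"z": 0,"rx": 0,"ry": 0,"rz": 0,"fingers": 255},{"x": 0,"y": 0,"z": 0,"rx": 0,"ry": 0,"rz": 0,"fingers": 255}]'

```text
time_s: 11.22
tcp_pos: [0.4739, -0.0307, 0.109]
orientation: [-180.0, 0.0, 18.0]
contact_force: [0.6, -2.2, 4.2]
width: 0.0212
grip_force: 40.0
```

Request:
apply_moves --increments '[{"x": 0,"y": -1,"z": 0,"rx": 0,"ry": 0,"rz": 0,"fingers": 255},{"x": 0,"y": -1,"z": 0,"rx": 0,"ry": 0,"rz": 0,"fingers": 255},{"x": 0,"y": -1,"z": 0,"rx": 0,"ry": 0,"rz": 0,"fingers": 255},{"x": 0,"y": -1,"z": 0,"rx": 0,"ry": 0,"rz": 0,"fingers": 255},{"x": 0,"y": 0,"z": 0,"rx": 0,"ry": 0,"rz": 0,"fingers": 255}]'

```text
time_s: 11.63
tcp_pos: [0.4726, -0.0269, 0.1089]
orientation: [-180.0, 0.0, 18.0]
contact_force: [1.3, -2.5, 3.1]
width: 0.0214
grip_force: 40.0
```

Request:
apply_moves --increments '[{"x": 0,"y": -1,"z": 0,"rx": 0,"ry": 0,"rz": 0,"fingers": 255},{"x": 0,"y": -1,"z": 0,"rx": 0,"ry": 0,"rz": 0,"fingers": 255},{"x": 0,"y": -1,"z": 0,"rx": 0,"ry": 0,"rz": 0,"fingers": 255},{"x": 0,"y": -1,"z": 0,"rx": 0,"ry": 0,"rz": 0,"fingers": 255},{"x": 0,"y": 0,"z": 0,"rx": 0,"ry": 0,"rz": 0,"fingers": 255}]'

```text
time_s: 12.05
tcp_pos: [0.4714, -0.0231, 0.1089]
orientation: [-180.0, 0.0, 18.0]
contact_force: [1.0, -2.8, 4.4]
width: 0.0215
grip_force: 40.0
```

Request:
apply_moves --increments '[{"x": 0,"y": -1,"z": 0,"rx": 0,"ry": 0,"rz": 0,"fingers": 255},{"x": 0,"y": -1,"z": 0,"rx": 0,"ry": 0,"rz": 0,"fingers": 255},{"x": 0,"y": -1,"z": 0,"rx": 0,"ry": 0,"rz": 0,"fingers": 255},{"x": 0,"y": -1,"z": 0,"rx": 0,"ry": 0,"rz": 0,"fingers": 255},{"x": 0,"y": 0,"z": 0,"rx": 0,"ry": 0,"rz": 0,"fingers": 255}]'

```text
time_s: 12.47
tcp_pos: [0.4701, -0.0193, 0.1089]
orientation: [-180.0, 0.0, 18.0]
contact_force: [0.5, -2.7, 4.9]
width: 0.0216
grip_force: 40.0
```

Request:
apply_moves --increments '[{"x": 0,"y": -1,"z": 0,"rx": 0,"ry": 0,"rz": 0,"fingers": 255},{"x": 0,"y": -1,"z": 0,"rx": 0,"ry": 0,"rz": 0,"fingers": 255},{"x": 0,"y": -1,"z": 0,"rx": 0,"ry": 0,"rz": 0,"fingers": 255},{"x": 0,"y": -1,"z": 0,"rx": 0,"ry": 0,"rz": 0,"fingers": 255},{"x": 0,"y": 0,"z": 0,"rx": 0,"ry": 0,"rz": 0,"fingers": 255}]'

```text
time_s: 12.88
tcp_pos: [0.4689, -0.0155, 0.1089]
orientation: [-180.0, 0.0, 18.0]
contact_force: [0.9, -2.6, 3.9]
width: 0.0215
grip_force: 40.0
```

Request:
apply_moves --increments '[{"x": 0,"y": -1,"z": 0,"rx": 0,"ry": 0,"rz": 0,"fingers": 255},{"x": 0,"y": -1,"z": 0,"rx": 0,"ry": 0,"rz": 0,"fingers": 255},{"x": 0,"y": -1,"z": 0,"rx": 0,"ry": 0,"rz": 0,"fingers": 255},{"x": 0,"y": -1,"z": 0,"rx": 0,"ry": 0,"rz": 0,"fingers": 255},{"x": 0,"y": 0,"z": 0,"rx": 0,"ry": 0,"rz": 0,"fingers": 255}]'

```text
time_s: 13.3
tcp_pos: [0.4677, -0.0116, 0.1089]
orientation: [-180.0, 0.0, 18.0]
contact_force: [0.9, -4.0, 3.6]
width: 0.0215
grip_force: 40.0
```

Request:
apply_moves --increments '[{"x": 0,"y": -1,"z": 0,"rx": 0,"ry": 0,"rz": 0,"fingers": 255},{"x": 0,"y": -1,"z": 0,"rx": 0,"ry": 0,"rz": 0,"fingers": 255},{"x": 0,"y": -1,"z": 0,"rx": 0,"ry": 0,"rz": 0,"fingers": 255},{"x": 0,"y": -1,"z": 0,"rx": 0,"ry": 0,"rz": 0,"fingers": 255},{"x": 0,"y": 0,"z": 0,"rx": 0,"ry": 0,"rz": 0,"fingers": 255}]'

```text
time_s: 13.72
tcp_pos: [0.4653, -0.0065, 0.1084]
orientation: [-179.8, 0.1, 17.9]
contact_force: [-0.5, 0.2, -1.0]
width: 0.0216
grip_force: 40.0
```

Normal force and drag both vanished, so the tip is over the hole. Now I push down gently.

Request:
apply_moves --increments '[{"x": 0,"y": 0,"z": 0,"rx": 0,"ry": 0,"rz": 0,"fingers": 255},{"x": 0,"y": 0,"z": 1,"rx": 0,"ry": 0,"rz": 0,"fingers": 255},{"x": 0,"y": 0,"z": 0,"rx": 0,"ry": 0,"rz": 0,"fingers": 255},{"x": 0,"y": 0,"z": 0,"rx": 0,"ry": 0,"rz": 0,"fingers": 255}]'

```text
time_s: 14.05
tcp_pos: [0.4651, -0.0067, 0.107]
orientation: [-179.8, 0.1, 17.9]
contact_force: [-0.4, 3.9, -1.9]
width: 0.0214
grip_force: 40.0
```

Request:
apply_moves --increments '[{"x": 0,"y": -1.2,"z": 0,"rx": 0,"ry": 0,"rz": 0,"fingers": 255},{"x": 0,"y": 0,"z": 1,"rx": 0,"ry": 0,"rz": 0,"fingers": 255},{"x": 0,"y": 0,"z": 0,"rx": 0,"ry": 0,"rz": 0,"fingers": 255},{"x": 0,"y": 0,"z": 0,"rx": 0,"ry": 0,"rz": 0,"fingers": 255}]'

```text
time_s: 14.38
tcp_pos: [0.4654, -0.0065, 0.1066]
orientation: [-179.9, 0.1, 18.0]
contact_force: [-2.0, 4.6, -2.5]
width: 0.0215
grip_force: 40.0
```

Request:
apply_moves --increments '[{"x": 0,"y": -1,"z": 0,"rx": 0,"ry": 0,"rz": 0,"fingers": 255},{"x": 0,"y": 0,"z": 0,"rx": 0,"ry": 0,"rz": 0,"fingers": 255},{"x": 0,"y": 0,"z": 0,"rx": 0,"ry": 0,"rz": 0,"fingers": 255}]'

```text
time_s: 14.63
tcp_pos: [0.4654, -0.0062, 0.1067]
orientation: [-180.0, 0.1, 18.0]
contact_force: [-1.6, 3.0, -4.4]
width: 0.0213
grip_force: 40.0
```

Run:
```python
from station import *
for i in range(1):
    s=observe();print(s["tcp_pos"],s["orientation"],s["contact_force"],s["wrist_torque"],s["dq"])
```

```text
[ 0.46543217 -0.0061732   0.10669561] [-1.79994092e+02  5.96736861e-02  1.80027373e+01] [-1.59719696  3.04528813 -4.44419934] [0.79356778 0.36513521 0.02625879] [ 0.03818414 -0.09764209  0.07516256  0.09291424  0.00056237 -0.08489442]
```

Request:
apply_moves --increments '[{"x": 0,"y": -0.8,"z": 0,"rx": 0,"ry": 0,"rz": 0,"fingers": 255},{"x": 0,"y": 0,"z": 1,"rx": 0,"ry": 0,"rz": 0,"fingers": 255},{"x": 0,"y": 0,"z": 0,"rx": 0,"ry": 0,"rz": 0,"fingers": 255},{"x": 0,"y": 0,"z": 0,"rx": 0,"ry": 0,"rz": 0,"fingers": 255}]'

```text
time_s: 14.97
tcp_pos: [0.4658, -0.0057, 0.1061]
orientation: [179.9, -0.0, 18.0]
contact_force: [-1.2, 0.6, -1.7]
width: 0.0213
grip_force: 40.0
```

Side forces are near zero, so I continue down.

Request:
apply_moves --increments '[{"x": 0,"y": 0,"z": 1,"rx": 0,"ry": 0,"rz": 0,"fingers": 255},{"x": 0,"y": 0,"z": 1,"rx": 0,"ry": 0,"rz": 0,"fingers": 255},{"x": 0,"y": 0,"z": 0,"rx": 0,"ry": 0,"rz": 0,"fingers": 255},{"x": 0,"y": 0,"z": 0,"rx": 0,"ry": 0,"rz": 0,"fingers": 255}]'

```text
time_s: 15.3
tcp_pos: [0.4658, -0.0055, 0.1039]
orientation: [180.0, -0.0, 18.0]
contact_force: [-1.8, 0.4, -0.8]
width: 0.0214
grip_force: 40.0
```

Request:
apply_moves --increments '[{"x": 0,"y": 0,"z": 1,"rx": 0,"ry": 0,"rz": 0,"fingers": 255},{"x": 0,"y": 0,"z": 1,"rx": 0,"ry": 0,"rz": 0,"fingers": 255},{"x": 0,"y": 0,"z": 0,"rx": 0,"ry": 0,"rz": 0,"fingers": 255},{"x": 0,"y": 0,"z": 0,"rx": 0,"ry": 0,"rz": 0,"fingers": 255}]'

```text
time_s: 15.63
tcp_pos: [0.4658, -0.0055, 0.1018]
orientation: [180.0, -0.0, 18.0]
contact_force: [-0.7, 0.6, -1.7]
width: 0.0212
grip_force: 40.0
```

Request:
apply_moves --increments '[{"x": 0,"y": 0,"z": 0.7,"rx": 0,"ry": 0,"rz": 0,"fingers": 255},{"x": 0,"y": 0,"z": 0.7,"rx": 0,"ry": 0,"rz": 0,"fingers": 255},{"x": 0,"y": 0,"z": 0,"rx": 0,"ry": 0,"rz": 0,"fingers": 255},{"x": 0,"y": 0,"z": 0,"rx": 0,"ry": 0,"rz": 0,"fingers": 255}]'

```text
time_s: 15.97
tcp_pos: [0.4658, -0.0055, 0.1006]
orientation: [180.0, -0.0, 18.0]
contact_force: [-1.2, -0.4, -0.8]
width: 0.0212
grip_force: 40.0
```

Request:
apply_moves --increments '[{"x": 0,"y": 0,"z": 0.5,"rx": 0,"ry": 0,"rz": 0,"fingers": 255},{"x": 0,"y": 0,"z": 0.5,"rx": 0,"ry": 0,"rz": 0,"fingers": 255},{"x": 0,"y": 0,"z": 0,"rx": 0,"ry": 0,"rz": 0,"fingers": 255},{"x": 0,"y": 0,"z": 0,"rx": 0,"ry": 0,"rz": 0,"fingers": 255}]'

```text
time_s: 16.3
tcp_pos: [0.4658, -0.0054, 0.1005]
orientation: [180.0, -0.0, 18.0]
contact_force: [-3.3, 1.3, 7.9]
width: 0.0212
grip_force: 40.0
```

Upward force at the expected height, so the collar is seated. Now I release and back off.

Request:
apply_moves --increments '[{"x": 0,"y": 0,"z": -0.5,"rx": 0,"ry": 0,"rz": 0,"fingers": 255},{"x": 0,"y": 0,"z": 0,"rx": 0,"ry": 0,"rz": 0,"fingers": 100},{"x": 0,"y": 0,"z": 0,"rx": 0,"ry": 0,"rz": 0,"fingers": 100},{"x": 0,"y": 0,"z": 0,"rx": 0,"ry": 0,"rz": 0,"fingers": 100},{"x": 0,"y": 0,"z": 0,"rx": 0,"ry": 0,"rz": 0,"fingers": 100},{"x": 0,"y": 0,"z": 0,"rx": 0,"ry": 0,"rz": 0,"fingers": 100},{"x": 0,"y": 0,"z": -20,"rx": 0,"ry": 0,"rz": 0,"fingers": 100},{"x": 0,"y": 0,"z": -30,"rx": 0,"ry": 0,"rz": 0,"fingers": 100},{"x": 0,"y": 0,"z": -30,"rx": 0,"ry": 0,"rz": 0,"fingers": 100},{"x": 0,"y": 0,"z": -30,"rx": 0,"ry": 0,"rz": 0,"fingers": 100},{"x": 0,"y": 0,"z": 0,"rx": 0,"ry": 0,"rz": 0,"fingers": 100},{"x": 0,"y": 0,"z": 0,"rx": 0,"ry": 0,"rz": 0,"fingers": 100}]'

```text
time_s: 17.3
tcp_pos: [0.467, -0.0056, 0.2116]
orientation: [179.9, -0.2, 18.0]
contact_force: [0.3, -0.1, -0.3]
width: 0.0573
grip_force: 0.0
```

Run:
```python
from station import *
from h import *
s=observe();print(s["tcp_pos"],s["contact_force"],s["width"])
f=grab_frame("side");cv2.imwrite("pics/s4.png",cv2.resize(f["color"][110:310,200:400,::-1],None,fx=3,fy=3,interpolation=cv2.INTER_CUBIC))
```

```text
[ 0.46695627 -0.00558033  0.21161795] [ 0.31702434 -0.07366321 -0.30443611] 0.05734874970903201
```

View pics/s4.png

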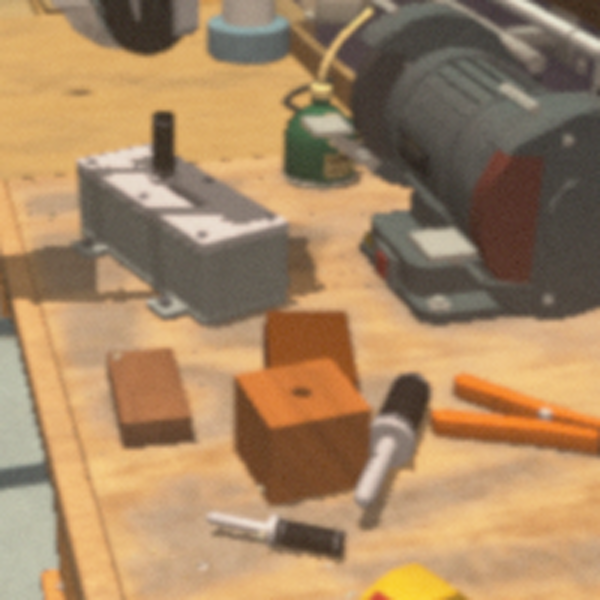

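The pin stands upright in the slot at (163,145) in the crop with its collar on the cover, and the gripper is clear of it. The walnut and sanding blocks look undisturbed, and so does the visible edge of the tape measure.

```bash
python3 -c "
from station import *
print(job_done())"
```

```text
the job is handed in; nothing more can be done
None
```

The locking pin is seated upright in the hidden hole with its collar on the cover and released, and the job was handed in at about 17 s; no verdict came back, and the two loose look-alike pins toppled early in the run, apparently by themselves.

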